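Chock the rocking first-aid box

TASK

The green first-aid box rocks because its left end hangs over the edge of a thicker shelf plank. With the fingers only, without picking anything up, push the wooden wedge thin end first along the shelf and straight in under that end until it is snug but the box still sits flat where it stands; then press down firmly on top of that end to feel that it no longer rocks (if it does, push the wedge in further and try again). Leave the wedge in place and the other things on the shelf undisturbed.

Things in the scene. Friction and masses are not known exactly. Their poses are not given: they have to be found in the camera images.
- firstaid_box: Green plastic first-aid box, latched lid, white cross on top, latches towards the robot; 180 (x) x 240 (y) x 85 mm high, about 1.2 kg, loose. Origin: centre of the underside; y along its length to the robot's left, z up. The -y half lies flat on the thick plank. More than about 4 N sideways can slide it.
- loose_end (a point): Point on the box: middle of the top edge of its +y end, 120 mm from the box's centre, 85 mm above its underside. The last 94 to 106 mm at this end overhang the plank, with free air below. Without the wedge, 1 to 4 N downward here rocks the box (the end drops 9 to 14 mm, to the shelf; it falls back when released).
- plank_edge (a point): Mid-length point on the upper left (+y) edge of the thick plank, a fixed board 600 mm long (along x), 150 mm wide. Its upper face is 9 to 14 mm above the shelf, different each time; this is the height of the gap under the box's overhanging end.
- wedge: Loose cypress wedge on the shelf to the left of the box, 120 mm long (y), 55 mm wide (x), 4 mm thick at the toe, rising evenly to 26 mm at the heel (1 in 5.5); 50 g. Origin: centre of the flat underside; -y points to the toe (thin end), z up. It slides with well under 1 N.
- wedge_toe (a point): Middle of the wedge's thin (-y) edge, on the underside.
- wedge_heel (a point): Middle of the wedge's thick upright (+y) end face, 55 wide x 26 mm high, on the underside: the face to push.
- pill_jar: Bystander: closed amber glass pill jar, diameter 48, 75 mm high, upright; origin at its base centre.
- antiseptic: Bystander: white plastic bottle, diameter 44, 115 mm high, upright; origin at its base centre.
- balm_tin: Bystander: round aluminium tin with screw lid, diameter 57, 22 mm high; origin at its base centre.
- tape_spool: Bystander: white plastic spool ring, diameter 64, 25 mm high, lying flat; origin at its base centre.
- kidney_dish: Bystander: stainless steel kidney dish, 200 (y) x 105 (x) x 36 mm high, right of the box; origin near its base centre.
- tweezers: Bystander: steel tweezers, 125 mm long along its x, 8 mm high, lying to the right of the box; origin at its middle on the shelf.
- torch: Bystander: dark metal pocket torch, 160 mm long along its x, diameter 38, lying crosswise beyond the wedge; origin at its middle on the shelf.
There are look-alikes about, which are no part of the job. Of the things that look like the wedge, take the one that is farthest from the robot's base at the start.

How it is judged (in metres and radians):
On the way, in this order (a step that is already met when the one before it is completed fails the run):
1. the wedge's thin end is under the overhanging end of the box (y of wedge_toe in the frame of firstaid_box between 0.02 and 0.105 m and x of wedge_toe in the frame of firstaid_box between -0.075 and 0.075 m), for 0.1 s.
2. the fingers press down on top of that end, hard enough that the wedge takes load, and the box does not rock (all of step 1 and contact force between the fingers and firstaid_box above 3 N and contact force between wedge and firstaid_box above 1 N and contact force between the fingers and wedge below 0.3 N and angle between firstaid_box's own z axis and vertical below 0.022 rad and z of the grasp point in the frame of firstaid_box above 0.085 m and y of the grasp point in the frame of firstaid_box above 0.02 m), for 0.3 s.
At the end, for the whole second after the job is handed in: Wedge flat on the shelf, toe 15 to 100 mm under the overhanging end, within 75 mm of the box's mid-line and 0.3 rad of straight; that end was pressed from above and stayed within 0.022 rad; box within 0.016 rad of level and 25 mm of its start; all at rest (all of step 1 and angle between the y axis of wedge and the y axis of firstaid_box, either way round below 0.3 rad and height (world z) of wedge below 0.004 m and angle between wedge's own z axis and vertical below 0.05 rad and angle between firstaid_box's own z axis and vertical below 0.016 rad and distance of firstaid_box from where it was at the start of the episode below 0.025 m and linear speed of each of firstaid_box, wedge below 0.01 m/s); the robot touches nothing.
It fails at once if the wedge is lifted or turned over instead of pushed along the shelf (height (world z) of wedge above 0.01 m or angle between wedge's own z axis and vertical above 0.3 rad).
It fails at once if the box is lifted or tipped right over (z of firstaid_box in the frame of plank_edge above 0.015 m or angle between firstaid_box's own z axis and vertical above 0.22 rad).
It fails at once if one of the other things on the shelf is moved or lifted by more than 30 mm, or knocked over (distance of any of pill_jar, antiseptic, balm_tin, tape_spool, kidney_dish, tweezers, torch from where it was at the start of the episode above 0.03 m or angle between any of pill_jar, antiseptic's own z axis and vertical above 0.5 rad).
It also fails if it takes over 48 s, if anything falls off the work surface, if the arm or the gripper's body presses on something with over 40 N, if the wrist force passes 120 N, or if a joint passes its speed limit or range.

ROBOT

A 7-joint arm with a two-finger parallel gripper is mounted at the origin on the work surface. World frame = base frame: x ahead of the robot, y to its left, z up, the work surface at z = 0. Lengths are in m, angles in degrees, forces in N, time in s.
With the tool pointing down it reaches from about 0.35 to 0.9 m from the base axis. Payload 19.9 kg.
Tool frame: the origin (TCP) lies on the centre line of the jaws, within the pads' length; the fingertips stand 8 mm ahead of it and the grasp point (between the pads) lies 11 mm behind it (robot.nose_length is the distance from the TCP to the fingertips, in m); z points along the fingers, x is the direction in which the jaws open and shut, and the axes are right-handed (so a half turn about z gives the same grasp; the last joint's range is limited). The gripper opens to 94 mm and grips with 3 to 60 N. Pads are 16 mm wide; open, the fingers measure 119 mm over their backs; the gripper's body (75 mm by 177 mm) begins 78 mm behind the grasp point.
Start: joints at [-76.805, 23.915, -0.59, 92.452, 0.269, 63.638, -3.037], TCP at [0.168, 0.602, 0.213] pointing down, gripper open.
Joint ranges: [-161.28, 161.28], [-22.2, 115.67], [-73.04, 71.86], [3.21, 147.25], [-68.34, 248.33], [10.77, 114.83], [-161.83, 161.83]. Speed limits (degrees/s): [108.29, 108.29, 136.94, 136.94, 172.46, 172.46, 172.46].

INTERFACE

Orientations are given as [roll, pitch, yaw] about the fixed x, y, z axes, in that order (R = Rz(yaw) Ry(pitch) Rx(roll)).
In Python, from cell import robot gives the robot as it stands.
- The arm moves only by the shell command python3 -m crank 'ROWS' [FORCE]. ROWS is JSON, a list of rows, each an object with "offset": the shift along the world's x, y, z as a fraction of full scale, a list of three; "yaw": the turn about the world's z as a fraction of full scale; "fingers": the closure, from 0 (fully open) to 1 (shut). In form: [{"offset": [x, y, z], "yaw": yaw, "fingers": fingers}, ...]. A call has 1 to 12 rows; each row shifts and turns the commanded pose from where the row before left it; what a row does not reach is not made up. Full scale, the value 1, is 25 mm for a shift and 0.08 rad for a turn. A row lasts 1/12 s, in which the tool goes at most 41.7 mm and 7.16 degrees, less where a joint would pass 70% of its speed; a pose out of reach is approached as far as the arm can. A call with a number of a shift or a turn outside -1 to 1 is refused whole. A call with a gripper value outside its range is refused whole. The fingers move at their own pace and stop on an object; FORCE is the grip in N (left out, the last holds). Time passes only in rows, so rows that do not move let the fingers close. It gives the time, the measured TCP pose, the force and the opening at its end, in the units of the state.
- robot.get_obs(): the state, without advancing time (a new reading comes with each control period).
- robot.snapshot(name): name is "side" or "top"; returns a dict with "color" (384x512x3 uint8, blue, green, red), "mtx" (3x3 intrinsics, pixels), "rvec" (rotation vector, rad) and "tvec" (3), from world to camera coordinates, as OpenCV has them. Camera axes: x right, y down, z forward; pixel columns grow to the right and rows downward; lengths in m; the calibration is good to about 2 mm. A picture is of the moment at which its call begins. There is no depth.
- robot.hand_in(): hands the job in, once; it reports no verdict.
The state is a dict: "t": time; "qpos": joint angles; "dq": joint speeds; "effort": joint torques, N m; "position": TCP position; "orientation": TCP orientation; "ft_force": force on the tool from outside, world axes, zero at the start; "moment": the same for the moment, N m; "width": finger opening in m.
Only numpy, scipy, OpenCV 4.12 (cv2) and the standard library are available. Lean on these libraries where they do the work, as an engineer would, in place of code of your own. Each camera call takes 0.05 s, during which the arm holds its last target.

## Working session

There is one attempt and no reset: what is moved stays moved. The work goes in short steps, Python scripts to look and compute and a shell command to move; the robot and the scene stay as the last step left them, time stands still between calls to the robot, and variables do not carry over. Pictures are saved under pics/ and viewed, and the job is handed in when it is done.

```bash
ls; mkdir -p pics; cat > h.py <<'E'
import cv2,numpy as np
from cell import robot
def snap(n,f):
    s=robot.snapshot(n); cv2.imwrite('pics/'+f,s['color']); np.savez('pics/'+f+'.npz',**{k:np.array(s[k]) for k in('color','mtx','rvec','tvec')}); return s
def ld(f): return np.load('pics/'+f+'.npz')
def px2w(s,u,v,z):
    R=cv2.Rodrigues(np.array(s['rvec'],float))[0];t=np.array(s['tvec'],float).ravel()
    d=R.T@np.linalg.inv(s['mtx'])@np.array([u,v,1.]);c=-R.T@t
    return c+d*(z-c[2])/d[2]
def w2px(s,p): return cv2.projectPoints(np.array([p],float),np.array(s['rvec'],float),np.array(s['tvec'],float),np.array(s['mtx'],float),None)[0].ravel()
def crop(f,x0,y0,x1,y1,o):
    im=ld(f)['color'][y0:y1,x0:x1];k=min(800/im.shape[1],600/im.shape[0]);cv2.imwrite('pics/'+o,cv2.resize(im,None,fx=k,fy=k,interpolation=cv2.INTER_CUBIC));print('scale',k)
E
python3 - <<'E'
from h import *
snap('top','t0.png');snap('side','s0.png');o=robot.get_obs();print(o['t'],o['position'],o['orientation'],o['width'],o['ft_force'])
for n in('t0.png','s0.png'):
    s=ld(n);R=cv2.Rodrigues(s['rvec'])[0];print(n,-R.T@s['tvec'].ravel(),R[2])
E
```

```text
pics
0.1 [0.16770197 0.60173881 0.21288661] [1.79992789e+02 6.36922838e-02 7.44315841e+01] 0.09376316402378927 [-0.57180203  0.02173131 -0.83411128]
t0.png [ 0.35478614 -0.0609053   1.51566666] [ 0.10039525 -0.0030885  -0.99494284]
s0.png [ 0.31836108 -0.92799853  1.11697049] [ 0.15489633  0.65242809 -0.74185222]
```

View pics/t0.png

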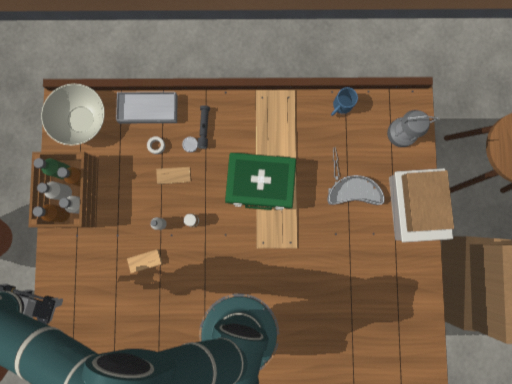

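View pics/s0.png

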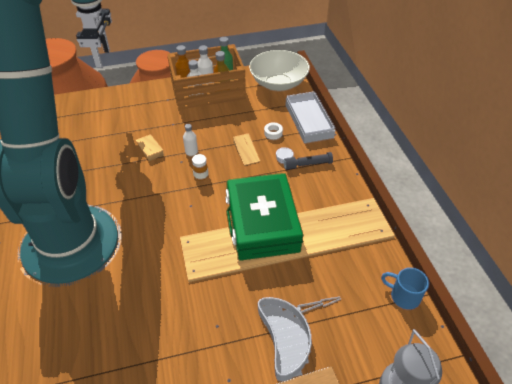

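Candidates for the wedge are the light wood piece at top (173,175) / side (246,149) and the one at top (145,261) / side (149,147). The first is farther from the base. I'll check both in close crops.

```bash
python3 - <<'E'
from h import *
crop('t0.png',120,90,310,230,'c1.png');crop('s0.png',130,110,320,260,'c2.png')
s=ld('t0.png')
for p in((173,175,.015),(145,261,.02),(190,220,.075),(158,224,.115),(190,144,.022),(156,145,.025),(204,127,.03),(260,181,.095)): 
    w=px2w(s,*p);print(p,w.round(3),np.hypot(w[0],w[1]).round(3))
E
```

```text
scale 4.2105263157894735
scale 4.0
(173, 175, 0.015) [0.579 0.241 0.015] 0.628
(145, 261, 0.02) [0.263 0.338 0.02 ] 0.428
(190, 220, 0.075) [0.409 0.167 0.075] 0.442
(158, 224, 0.115) [0.395 0.27  0.115] 0.478
(190, 144, 0.022) [0.695 0.178 0.022] 0.717
(156, 145, 0.025) [0.691 0.304 0.025] 0.755
(204, 127, 0.03) [0.757 0.125 0.03 ] 0.768
(260, 181, 0.095) [ 0.544 -0.082  0.095] 0.55
```

View pics/c1.png

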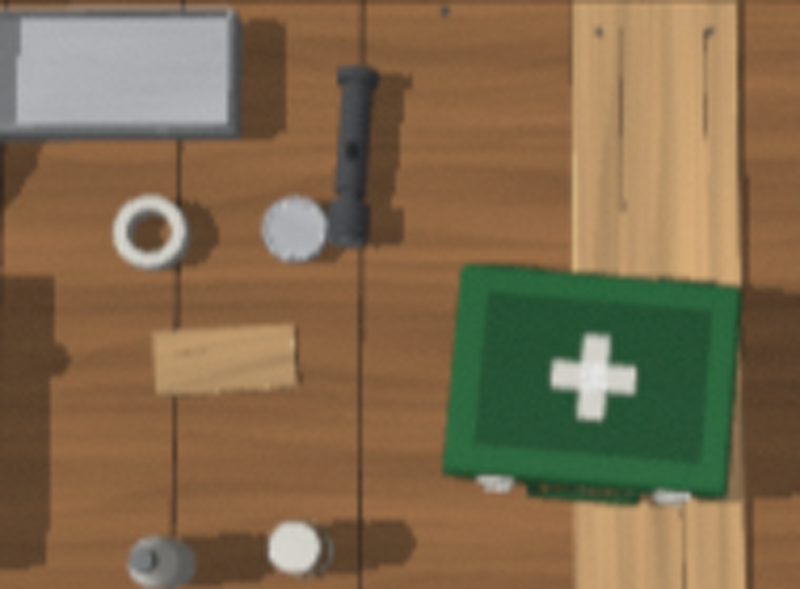

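View pics/c2.png

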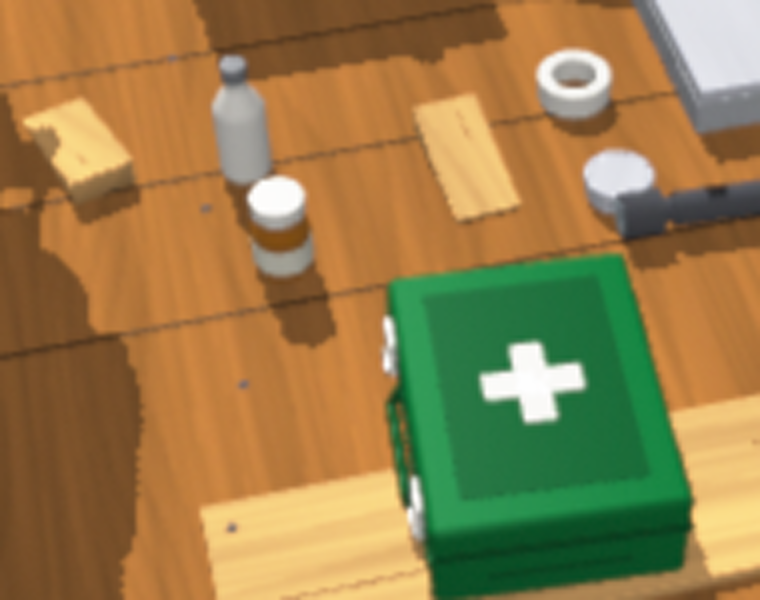

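Crop shows the far wedge: corners c1 (152,332),(294,324),(297,384),(157,394), thin end to the right, toward the box. No upright face is visible at its toe, while the near one shows a thick end face toward the box. So I take the far wedge, as described.

```bash
python3 - <<'E'
from h import *
s=ld('t0.png');k=4.2105
f=lambda u,v,z:px2w(s,120+(u)/k-.5+.5/k,90+v/k-.5+.5/k,z)
W=[f(152,332,.026),f(294,324,.004),f(297,384,.004),f(157,394,.026)]
B=[f(463,266,.096),f(740,287,.096),f(727,497,.096),f(443,473,.096)]
for n,c in(('W',W),('B',B)):
    print(n);[print(x.round(4)) for x in c]
    print('sides',[np.linalg.norm((c[i]-c[(i+1)%4])[:2]).round(4) for i in range(4)])
    l=(c[0]+c[3])/2;r=(c[1]+c[2])/2;d=l-r;print('left mid',l,'right mid',r,'ctr',np.mean(c,0),'yaw of +y',np.degrees(np.arctan2(-d[0],d[1])))
print('plank edges',f(573,150,.0115),f(575,560,.0115),f(740,150,.0115),f(745,560,.0115))
for q in((353,70),(348,245),(352,160)):print('torch',f(*q,.02))
print('tin',f(294,229,.022),'jar',f(295,548,.075),'antis',f(150,560,.115),'spool',f(150,232,.025))
E
```

```text
W
[0.6025 0.3035 0.026 ]
[0.6125 0.1822 0.004 ]
[0.5584 0.179  0.004 ]
[0.5474 0.2982 0.026 ]
sides [np.float64(0.1218), np.float64(0.0542), np.float64(0.1197), np.float64(0.0553)]
left mid [0.57495615 0.30084726 0.026     ] right mid [0.58548623 0.18059954 0.004     ] ctr [0.58022119 0.2407234  0.015     ] yaw of +y 5.004619502080988
B
[0.6454 0.0255 0.096 ]
[ 0.6259 -0.2076  0.096 ]
[ 0.4489 -0.1938  0.096 ]
[0.4705 0.0423 0.096 ]
sides [np.float64(0.2339), np.float64(0.1775), np.float64(0.2371), np.float64(0.1756)]
left mid [0.55796027 0.03389469 0.096     ] right mid [ 0.53743104 -0.20071567  0.096     ] ctr [ 0.54769566 -0.08341049  0.096     ] yaw of +y -5.000843211894916
plank edges [ 0.76794148 -0.0682626   0.0115    ] [ 0.40007625 -0.06744757  0.0115    ] [ 0.76700014 -0.2184374   0.0115    ] [ 0.39905325 -0.21664866  0.0115    ]
torch [0.84030144 0.12882174 0.02      ]
torch [0.68054193 0.13231702 0.02      ]
torch [0.75771154 0.12922543 0.02      ]
tin [0.69486347 0.18009531 0.022     ] jar [0.40984561 0.16814264 0.075     ] antis [0.39933942 0.28004967 0.115     ] spool [0.69228913 0.30712837 0.025     ]
```

Wedge and box measure correctly (120x55 and 237x177). The box is yawed -5°, wedge +5°, and the heel is at (0.575, 0.301). I'll go behind the heel with the jaws across x, partly closed, so both fingers push on its face.

```bash
python3 -m crank '[{"offset":[0.9,-0.5,0],"yaw":-0.9,"fingers":0.68},{"offset":[0.9,-0.5,0],"yaw":-0.9,"fingers":0.68},{"offset":[0.9,-0.5,0],"yaw":-0.9,"fingers":0.68},{"offset":[0.9,-0.5,0],"yaw":-0.9,"fingers":0.68},{"offset":[0.9,-0.5,0],"yaw":-0.9,"fingers":0.68},{"offset":[0.9,-0.5,0],"yaw":-0.9,"fingers":0.68},{"offset":[0.9,-0.5,0],"yaw":-0.9,"fingers":0.68},{"offset":[0.9,-0.5,0],"yaw":-0.9,"fingers":0.68},{"offset":[0.9,-0.5,0],"yaw":-0.9,"fingers":0.68},{"offset":[0.9,-0.5,0],"yaw":-0.9,"fingers":0.68},{"offset":[0.9,-0.5,0],"yaw":-0.9,"fingers":0.68},{"offset":[0.9,-0.5,0],"yaw":-0.9,"fingers":0.68}]' 10
```

```text
t: 1.1
position: [0.4401, 0.4501, 0.2135]
orientation: [180.0, -0.0, 24.5]
ft_force: [0.4, -0.0, -0.1]
width: 0.0301
```

```bash
python3 -m crank '[{"offset":[0.88,-0.7,0],"yaw":-0.71,"fingers":0.68},{"offset":[0.88,-0.7,0],"yaw":-0.71,"fingers":0.68},{"offset":[0.88,-0.7,0],"yaw":-0.71,"fingers":0.68},{"offset":[0.88,-0.7,0],"yaw":-0.71,"fingers":0.68},{"offset":[0.88,-0.7,0],"yaw":-0.71,"fingers":0.68},{"offset":[0.88,-0.7,0],"yaw":-0.71,"fingers":0.68},{"offset":[0,0,-0.8],"yaw":0,"fingers":0.68},{"offset":[0,0,-0.8],"yaw":0,"fingers":0.68},{"offset":[0,0,-0.8],"yaw":0,"fingers":0.68},{"offset":[0,0,-0.8],"yaw":0,"fingers":0.68},{"offset":[0,0,-0.8],"yaw":0,"fingers":0.68},{"offset":[0,0,-0.8],"yaw":0,"fingers":0.68}]'
python3 - <<'E'
from h import *
snap('top','t1.png');snap('side','s1.png');crop('t1.png',120,90,310,230,'c3.png');crop('s1.png',130,80,320,230,'c4.png');print(robot.get_obs()['ft_force'])
E
```

```text
t: 2.1
position: [0.5708, 0.3455, 0.0925]
orientation: [180.0, -0.0, 5.2]
ft_force: [-0.3, 0.5, -0.1]
width: 0.0303
scale 4.2105263157894735
scale 4.0
[-0.54850357 -0.66959354  0.09183948]
```

View pics/c3.png

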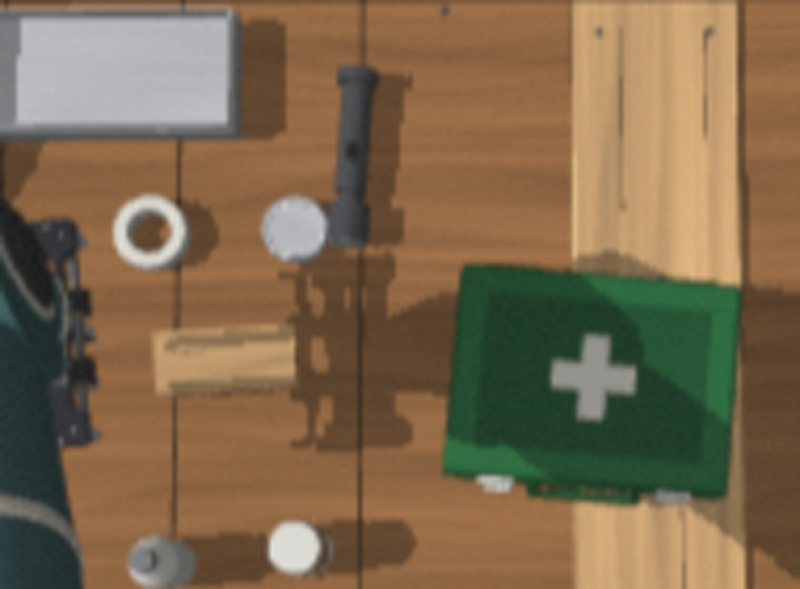

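View pics/c4.png

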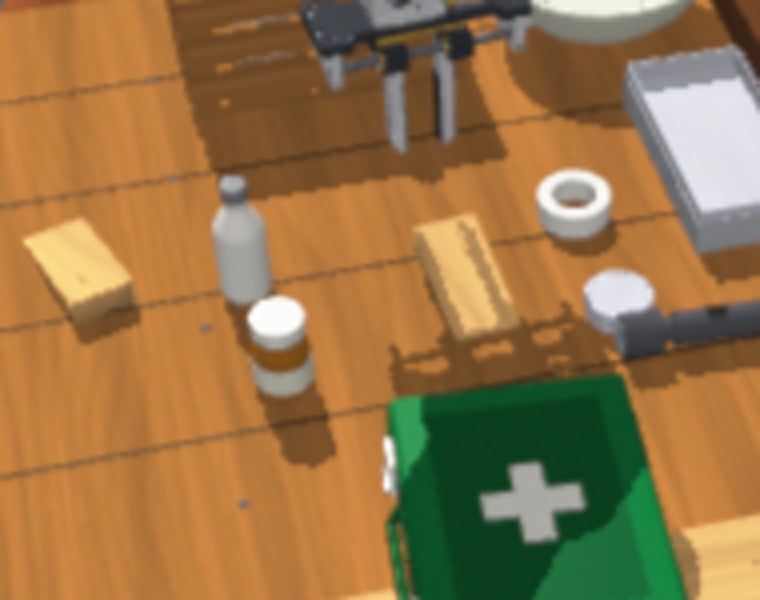

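Side crop: fingers are over open shelf behind the heel (c4 (400,145),(445,135)), clear of bottle and spool. Going down and then approaching to just short of contact.

```bash
python3 -m crank '[{"offset":[0,0,-0.74],"yaw":0,"fingers":0.68},{"offset":[0,0,-0.74],"yaw":0,"fingers":0.68},{"offset":[0,0,-0.74],"yaw":0,"fingers":0.68},{"offset":[0,0,-0.74],"yaw":0,"fingers":0.68},{"offset":[0,-0.4,0],"yaw":0,"fingers":0.68},{"offset":[0,-0.4,0],"yaw":0,"fingers":0.68},{"offset":[0,-0.4,0],"yaw":0,"fingers":0.68},{"offset":[0,0,0],"yaw":0,"fingers":0.68}]'
python3 - <<'E'
from h import *
snap('side','s2.png');crop('s2.png',190,90,320,190,'c5.png')
E
```

```text
t: 2.87
position: [0.5714, 0.3138, 0.0213]
orientation: [180.0, -0.1, 5.2]
ft_force: [0.0, -1.0, -0.4]
width: 0.03
scale 6.0
```

View pics/c5.png

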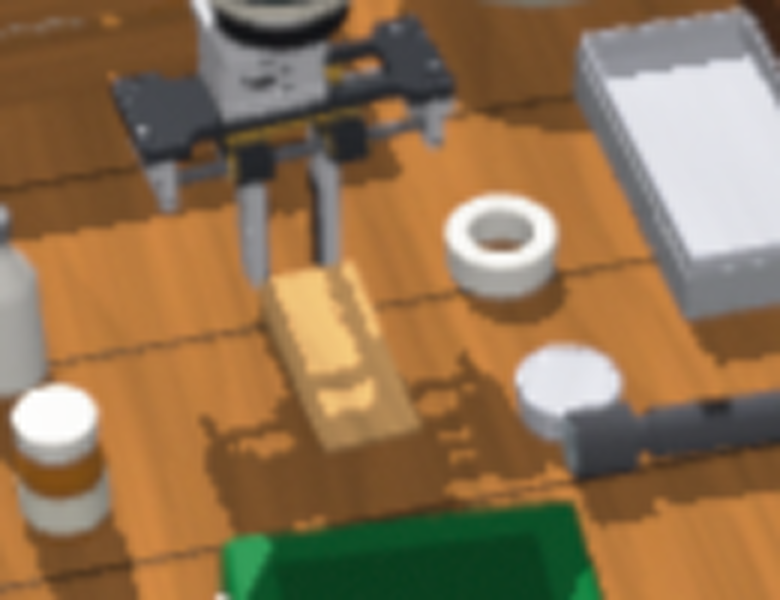

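```bash
python3 -m crank '[{"offset":[0.2,-0.1,-0.1],"yaw":0,"fingers":0.68},{"offset":[0,-0.3,0],"yaw":0,"fingers":0.68},{"offset":[0,-0.4,0],"yaw":-0.2,"fingers":0.68},{"offset":[-0.02,-0.4,0],"yaw":-0.25,"fingers":0.68},{"offset":[-0.02,-0.4,0],"yaw":-0.25,"fingers":0.68},{"offset":[-0.02,-0.4,0],"yaw":-0.25,"fingers":0.68},{"offset":[-0.04,-0.4,0],"yaw":-0.25,"fingers":0.68},{"offset":[-0.04,-0.4,0],"yaw":-0.25,"fingers":0.68},{"offset":[-0.04,-0.4,0],"yaw":-0.25,"fingers":0.68},{"offset":[-0.04,-0.4,0],"yaw":-0.25,"fingers":0.68},{"offset":[-0.04,-0.3,0],"yaw":-0.23,"fingers":0.68},{"offset":[0,0,0],"yaw":0,"fingers":0.68}]'
python3 - <<'E'
from h import *
snap('side','s3.png');crop('s3.png',190,110,320,210,'c6.png');snap('top','t3.png');crop('t3.png',150,130,290,235,'c7.png')
E
```

```text
t: 3.92
position: [0.5683, 0.2174, 0.017]
orientation: [180.0, 0.0, -4.8]
ft_force: [-0.1, -0.4, -0.3]
width: 0.0303
scale 6.0
scale 5.714285714285714
```

View pics/c6.png

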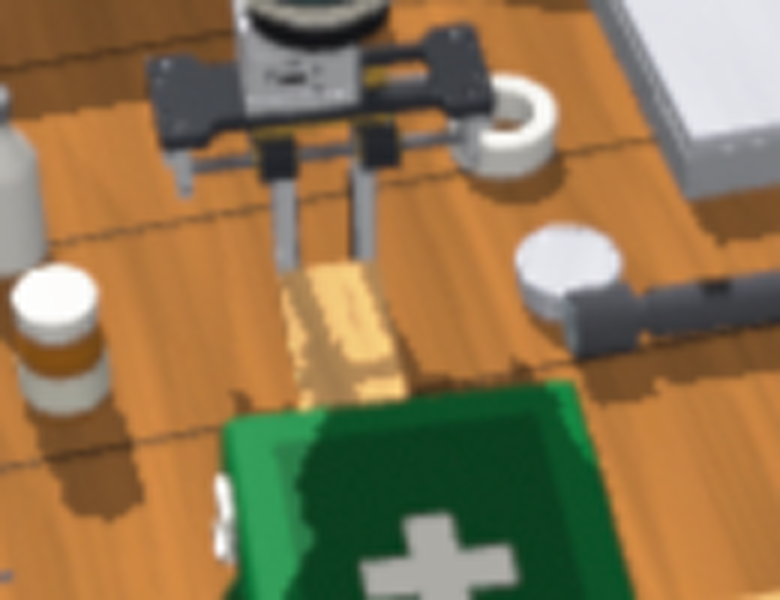

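View pics/c7.png

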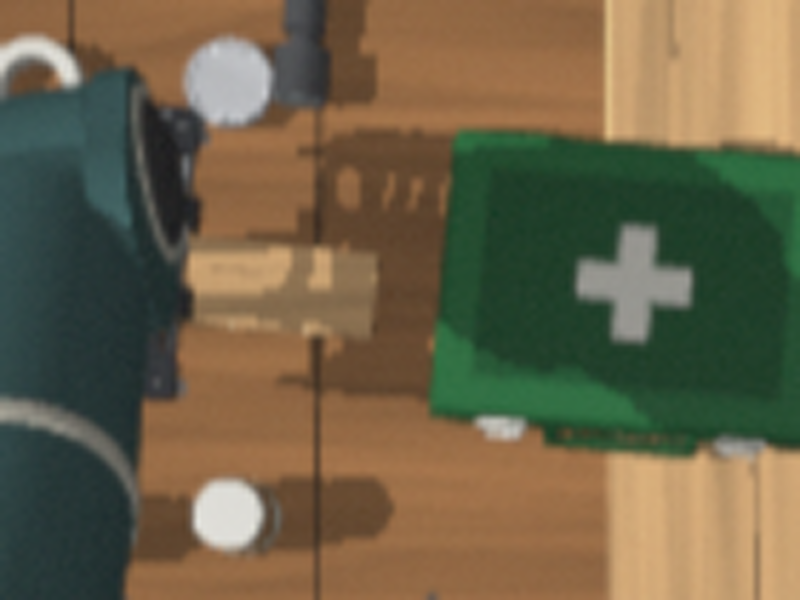

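The wedge turned with the push: toe at c7 (377,252)-(373,338), now square to the box end and near its mid-line. Jar, tin and torch have not moved. Continuing to just short of the expected contact.

```bash
python3 -m crank '[{"offset":[-0.03,-0.3,0],"yaw":0,"fingers":0.68},{"offset":[-0.03,-0.3,0],"yaw":0,"fingers":0.68},{"offset":[-0.03,-0.3,0],"yaw":0,"fingers":0.68},{"offset":[-0.03,-0.3,0],"yaw":0,"fingers":0.68},{"offset":[-0.03,-0.3,0],"yaw":0,"fingers":0.68},{"offset":[-0.03,-0.3,0],"yaw":0,"fingers":0.68},{"offset":[-0.03,-0.3,0],"yaw":0,"fingers":0.68},{"offset":[-0.03,-0.3,0],"yaw":0,"fingers":0.68},{"offset":[-0.02,-0.2,0],"yaw":0,"fingers":0.68},{"offset":[-0.01,-0.15,0],"yaw":0,"fingers":0.68},{"offset":[0,0,0],"yaw":0,"fingers":0.68},{"offset":[0,0,0],"yaw":0,"fingers":0.68}]'
python3 - <<'E'
from h import *
snap('side','s4.png');crop('s4.png',190,110,320,210,'c8.png');snap('top','t4.png');crop('t4.png',150,130,290,235,'c9.png')
E
```

```text
t: 5.02
position: [0.5616, 0.1508, 0.017]
orientation: [-180.0, -0.0, -4.6]
ft_force: [0.2, 0.1, 0.8]
width: 0.0298
scale 6.0
scale 5.714285714285714
```

View pics/c8.png

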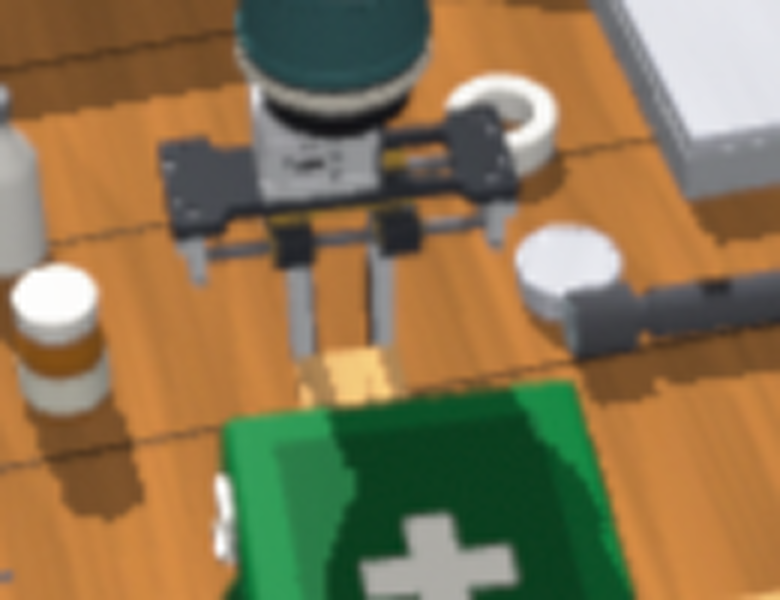

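View pics/c9.png

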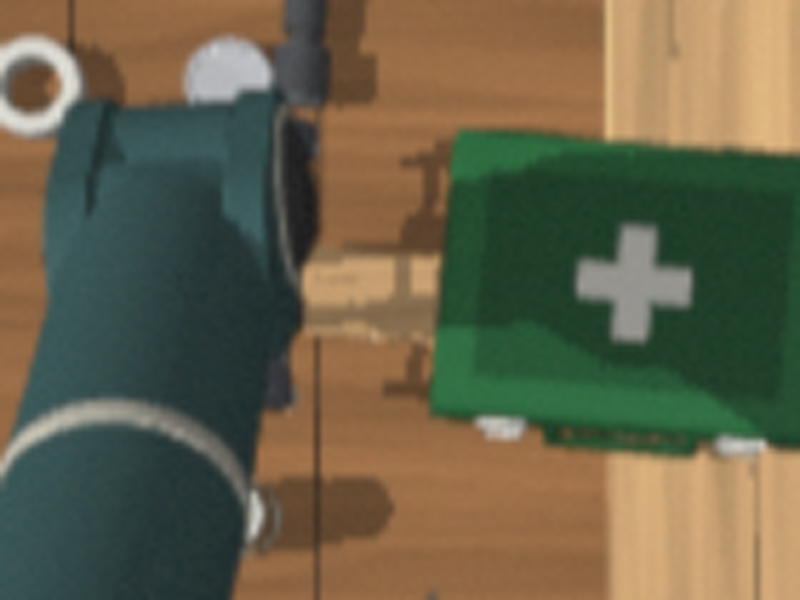

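Toe is now about 11 mm under the end. I'll creep in from here, watching the force and box.

```bash
python3 -m crank '[{"offset":[-0.01,-0.15,0],"yaw":0,"fingers":0.68},{"offset":[-0.01,-0.15,0],"yaw":0,"fingers":0.68},{"offset":[-0.01,-0.15,0],"yaw":0,"fingers":0.68},{"offset":[-0.01,-0.1,0],"yaw":0,"fingers":0.68}]'
for i in 1; do python3 -m crank '[{"offset":[-0.01,-0.1,0],"yaw":0,"fingers":0.68},{"offset":[-0.01,-0.1,0],"yaw":0,"fingers":0.68}]'; done
python3 -m crank '[{"offset":[-0.01,-0.1,0],"yaw":0,"fingers":0.68},{"offset":[-0.01,-0.1,0],"yaw":0,"fingers":0.68}]'
python3 -m crank '[{"offset":[-0.01,-0.1,0],"yaw":0,"fingers":0.68}]'
python3 - <<'E'
from h import *
print([robot.get_obs()['ft_force'].round(2) if hasattr(robot.get_obs()['ft_force'],'round') else robot.get_obs()['ft_force'] for i in range(3)])
E
```

```text
t: 5.45
position: [0.5605, 0.1363, 0.0169]
orientation: [180.0, 0.0, -4.6]
ft_force: [0.0, -0.4, -0.4]
width: 0.0301
t: 5.62
position: [0.5601, 0.1323, 0.017]
orientation: [-180.0, -0.0, -4.6]
ft_force: [0.5, 5.9, -1.6]
width: 0.0302
t: 5.78
position: [0.5596, 0.1278, 0.017]
orientation: [-179.9, -0.0, -4.5]
ft_force: [0.9, 5.0, 0.5]
width: 0.03
t: 5.87
position: [0.5593, 0.1254, 0.017]
orientation: [-179.9, -0.0, -4.5]
ft_force: [-0.3, 5.7, -0.2]
width: 0.0304
[array([-0.31,  5.65, -0.23]), array([-0.31,  5.65, -0.23]), array([-0.31,  5.65, -0.23])]
```

Contact was felt at about y=0.133 (5–6 N), and the push went roughly 7 mm past it. I'll check the box and wedge before pressing.

```bash
python3 - <<'E'
from h import *
snap('side','s5.png');crop('s5.png',190,150,320,250,'c10.png');snap('top','t5.png');crop('t5.png',180,130,320,235,'c11.png')
# box shift by image registration vs start: white cross centroid + box mask
for a,b in(('t0.png','t5.png'),('s0.png','s5.png')):
    r=[]
    for n in(a,b):
        im=ld(n)['color'].astype(int);m=(im.min(2)>120)&(im.max(2)-im.min(2)<40)
        g=(im[...,1]-np.maximum(im[...,0],im[...,2])>25);g[:100]=0
        m2=np.zeros_like(m)
        if n[0]=='t': m2[165:197,248:274]=m[165:197,248:274]
        else: m2[190:222,245:282]=m[190:222,245:282]
        y,x=np.nonzero(m2);yg,xg=np.nonzero(g);r.append((x.mean(),y.mean(),len(x),xg.min(),yg.min(),xg.max(),yg.max()))
    print(a,r)
E
```

```text
scale 6.0
scale 5.714285714285714
t0.png [(np.float64(260.44978165938863), np.float64(179.19213973799125), 229, np.int64(42), np.int64(153), np.int64(295), np.int64(208)), (np.float64(262.93956043956047), np.float64(179.1868131868132), 182, np.int64(42), np.int64(153), np.int64(297), np.int64(208))]
s0.png [(np.float64(262.68), np.float64(205.1), 300, np.int64(227), np.int64(174), np.int64(302), np.int64(259)), (np.float64(263.0766129032258), np.float64(207.1290322580645), 248, np.int64(228), np.int64(175), np.int64(303), np.int64(262))]
```

View pics/c10.png

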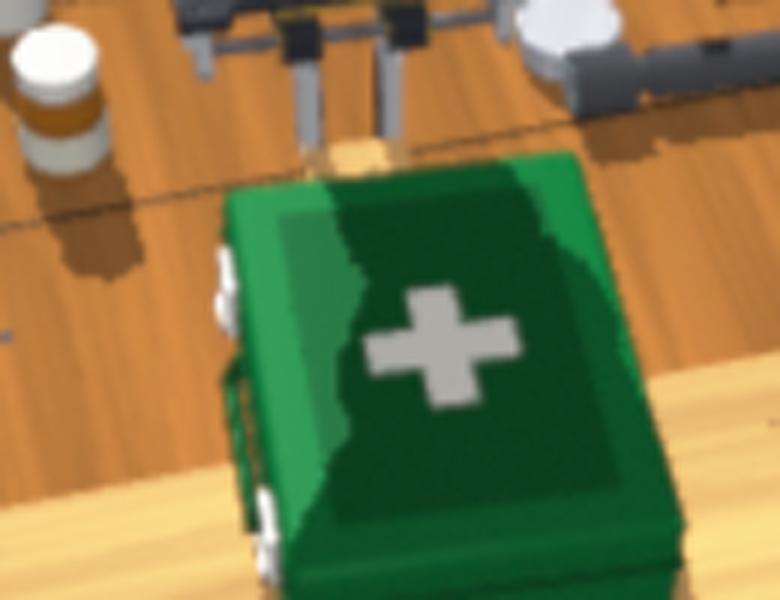

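View pics/c11.png

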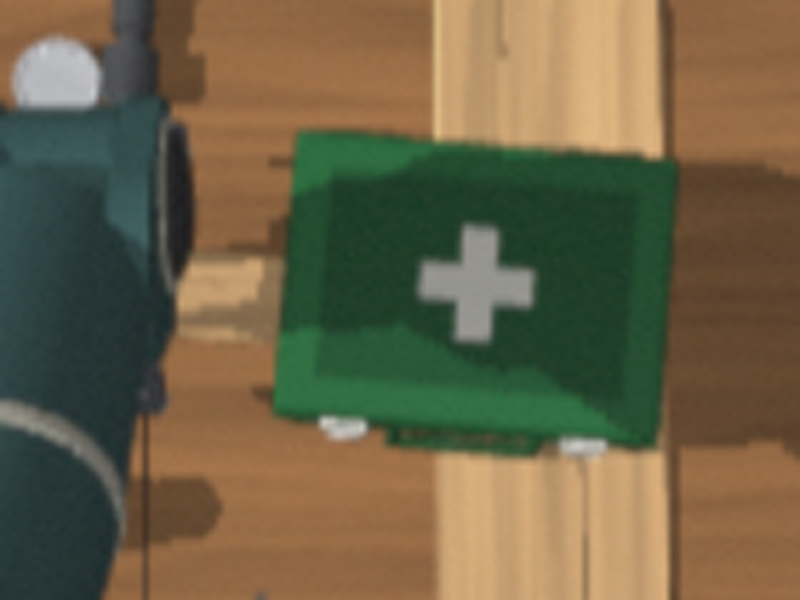

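The side crop shows the wedge in under the end and the box slid by about 7 mm (cross 260.4→262.9 px in top view, limit 25 mm), so the wedge has jammed snug. Backing off and going above the end to press.

```bash
python3 -m crank '[{"offset":[0.02,0.3,0],"yaw":0,"fingers":0.68},{"offset":[0.03,0.5,0],"yaw":0,"fingers":0.68},{"offset":[0,0,0.8],"yaw":0,"fingers":0.68},{"offset":[0,0,0.8],"yaw":0,"fingers":0.68},{"offset":[0,0,0.8],"yaw":0,"fingers":0.68},{"offset":[0,0,0.8],"yaw":0,"fingers":0.68},{"offset":[0,0,0.8],"yaw":0,"fingers":0.68},{"offset":[0,0,0.6],"yaw":0,"fingers":0.68},{"offset":[0,0,0],"yaw":0,"fingers":0.68}]'
python3 - <<'E'
from h import *
snap('top','t6.png');crop('t6.png',180,130,320,235,'c12.png')
E
```

```text
t: 6.72
position: [0.5619, 0.146, 0.1349]
orientation: [-179.9, -0.2, -4.6]
ft_force: [0.0, -0.4, -0.4]
width: 0.03
scale 5.714285714285714
```

View pics/c12.png

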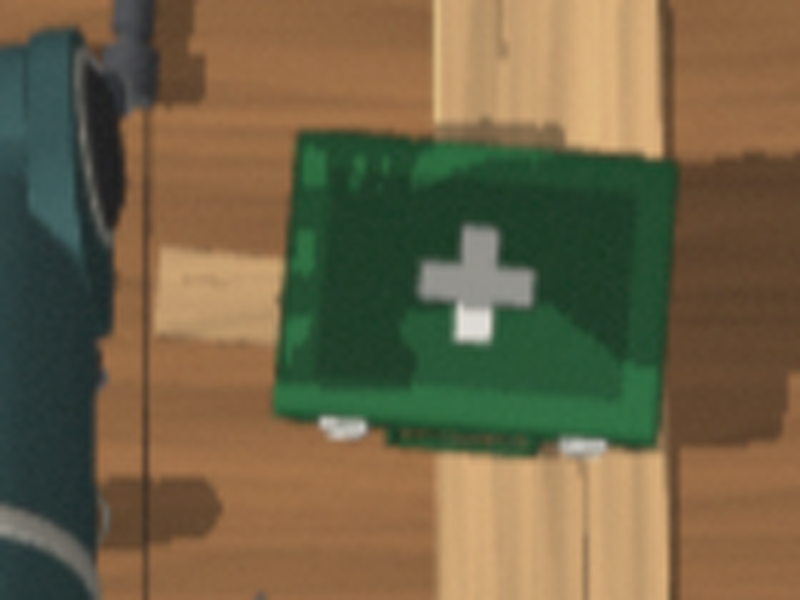

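```bash
python3 - <<'E'
from h import *
s=ld('t6.png');k=800/140
f=lambda u,v,z:px2w(s,180+(u)/k-.5+.5/k,130+v/k-.5+.5/k,z)
h1,h2=f(160,245,.026),f(155,335,.026);print('heel',h1,h2)
B=[f(*p,.0945) for p in((300,131),(680,161),(655,447),(275,415))];c=np.mean(B,0);l=(B[0]+B[3])/2;print('box ctr',c,'left',l)
d=np.array(h1-h2);print('wedge x dir yaw',np.degrees(np.arctan2(d[1],d[0])))
y=l-c;y/=np.linalg.norm(y);h=(h1+h2)/2;print('heel in box y',(h-c)[:2]@y[:2],'x',(h-c)[:2]@[y[1],-y[0]],'yaw',np.degrees(np.arctan2(-y[0],y[1])))
E
```

```text
heel [0.58625796 0.1112744  0.026     ] [0.52756334 0.11421359 0.026     ]
box ctr [ 0.54774819 -0.09272876  0.0945    ] left [0.55817058 0.02449455 0.0945    ]
wedge x dir yaw -2.8667461380195896
heel in box y 0.20547683555635454 x -0.009070457212343635 yaw -5.080841396368908
```

Wedge toe is at box y ≈ 0.086 m, x ≈ -9 mm, and within 2–3° of straight. Box centre shifted about 9 mm. Moving over the end.

```bash
python3 -m crank '[{"offset":[-0.03,-0.4,0],"yaw":0,"fingers":0.68},{"offset":[-0.03,-0.7,0],"yaw":0,"fingers":0.68},{"offset":[-0.03,-0.8,0],"yaw":0,"fingers":0.68},{"offset":[-0.03,-0.8,0],"yaw":0,"fingers":0.68},{"offset":[-0.03,-0.8,0],"yaw":0,"fingers":0.68},{"offset":[-0.03,-0.8,0],"yaw":0,"fingers":0.68},{"offset":[-0.03,-0.7,0],"yaw":0,"fingers":0.68},{"offset":[0,-0.35,0],"yaw":0,"fingers":0.68},{"offset":[0,0,-0.5],"yaw":0,"fingers":0.68},{"offset":[0,0,-0.5],"yaw":0,"fingers":0.68},{"offset":[0,0,0],"yaw":0,"fingers":0.68}]'
python3 - <<'E'
from h import *
snap('side','s7.png');crop('s7.png',190,110,320,210,'c13.png')
E
```

```text
t: 7.68
position: [0.5545, 0.0116, 0.1041]
orientation: [180.0, 0.1, -4.5]
ft_force: [0.6, -0.9, -0.7]
width: 0.0304
scale 6.0
```

View pics/c13.png

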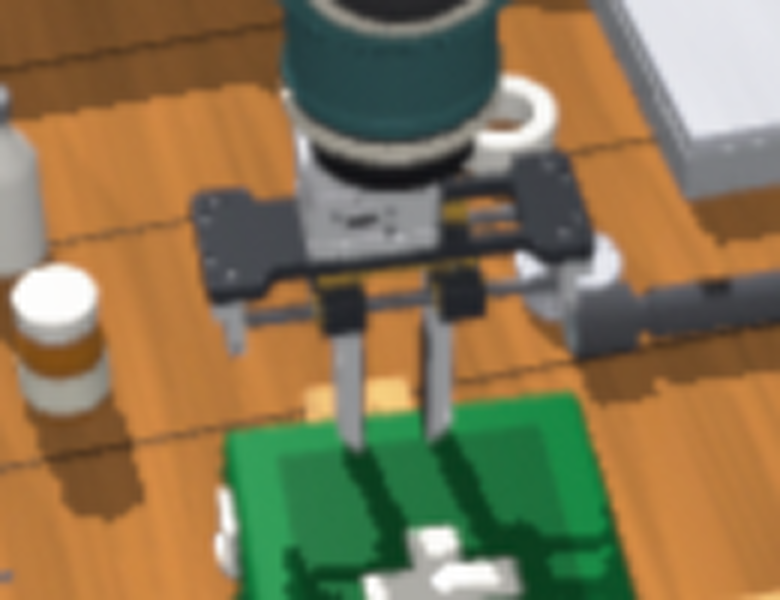

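Fingertips stand just above the lid's end (c13 (350,447),(435,438)), with the wedge in place behind them. Pressing down a little at a time.

```bash
python3 -m crank '[{"offset":[0,0,-0.05],"yaw":0,"fingers":0.68},{"offset":[0,0,0],"yaw":0,"fingers":0.68}]'
python3 -m crank '[{"offset":[0,0,-0.05],"yaw":0,"fingers":0.68},{"offset":[0,0,0],"yaw":0,"fingers":0.68}]'
```

```text
t: 7.9
position: [0.555, 0.0116, 0.1051]
orientation: [180.0, 0.1, -4.5]
ft_force: [1.1, 0.2, 0.2]
width: 0.0303
t: 8.07
position: [0.5552, 0.0111, 0.1043]
orientation: [-180.0, 0.0, -4.6]
ft_force: [0.9, -0.2, -0.2]
width: 0.0301
```

```bash
python3 -m crank '[{"offset":[0,0,-0.05],"yaw":0,"fingers":0.68},{"offset":[0,0,0],"yaw":0,"fingers":0.68}]'
python3 -m crank '[{"offset":[0,0,-0.05],"yaw":0,"fingers":0.68},{"offset":[0,0,0],"yaw":0,"fingers":0.68}]'
python3 -m crank '[{"offset":[0,0,-0.05],"yaw":0,"fingers":0.68},{"offset":[0,0,0],"yaw":0,"fingers":0.68}]'
```

```text
t: 8.23
position: [0.5554, 0.011, 0.1035]
orientation: [-180.0, -0.0, -4.6]
ft_force: [-1.2, 1.0, 4.9]
width: 0.0301
t: 8.4
position: [0.5555, 0.0111, 0.1033]
orientation: [-179.9, -0.0, -4.6]
ft_force: [-10.4, 1.3, 26.5]
width: 0.0301
t: 8.57
position: [0.5557, 0.0112, 0.103]
orientation: [-179.9, -0.0, -4.6]
ft_force: [-18.1, 3.3, 46.7]
width: 0.0303
```

It is stiff: 47 N with only 0.5 mm of travel, so no rocking. Easing to a moderate hold.

```bash
python3 -m crank '[{"offset":[0,0,0.06],"yaw":0,"fingers":0.68},{"offset":[0,0,0],"yaw":0,"fingers":0.68}]'
python3 -m crank '[{"offset":[0,0,0],"yaw":0,"fingers":0.68},{"offset":[0,0,0],"yaw":0,"fingers":0.68},{"offset":[0,0,0],"yaw":0,"fingers":0.68},{"offset":[0,0,0],"yaw":0,"fingers":0.68}]'
python3 - <<'E'
from h import *
snap('side','s8.png');crop('s8.png',190,110,320,270,'c14.png')
print(robot.get_obs()['ft_force'],robot.get_obs()['position'])
E
```

```text
t: 8.73
position: [0.5556, 0.011, 0.1033]
orientation: [-179.9, -0.1, -4.6]
ft_force: [-5.8, 0.5, 21.1]
width: 0.0301
t: 9.07
position: [0.5556, 0.011, 0.1033]
orientation: [-179.9, -0.0, -4.6]
ft_force: [-7.1, 1.6, 21.6]
width: 0.03
scale 3.75
[-6.72225959  1.08978699 20.87573189] [0.5556192  0.01101082 0.1033385 ]
```

View pics/c14.png

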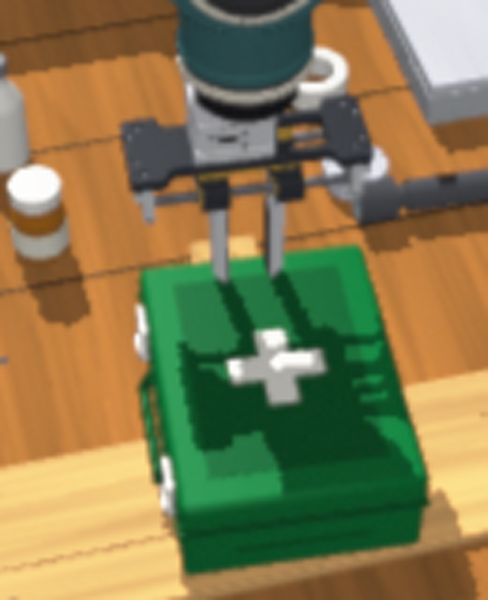

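Held 21 N for over 0.4 s with no change in height. Lid top at 0.0953 gives the end's underside at 10.3 mm, which matches the wedge thickness there. With the gap at least 9 mm, the tilt is at most about 0.006 rad. Retreating up and checking.

```bash
python3 -m crank '[{"offset":[0,0,0.1],"yaw":0,"fingers":0.68},{"offset":[0,0,0.5],"yaw":0,"fingers":0.68},{"offset":[0,0,0.8],"yaw":0,"fingers":0.68},{"offset":[0,0,0.8],"yaw":0,"fingers":0.68},{"offset":[-0.4,0.7,0.5],"yaw":0,"fingers":0.68},{"offset":[-0.5,0.8,0.3],"yaw":0,"fingers":0.68},{"offset":[-0.5,0.8,0.3],"yaw":0,"fingers":0.68},{"offset":[-0.5,0.8,0.3],"yaw":0,"fingers":0.68},{"offset":[-0.5,0.8,0],"yaw":0,"fingers":0.68},{"offset":[-0.5,0.8,0],"yaw":0,"fingers":0.68},{"offset":[0,0,0],"yaw":0,"fingers":0.68},{"offset":[0,0,0],"yaw":0,"fingers":0.68}]'
python3 - <<'E'
from h import *
snap('top','t9.png');crop('t9.png',180,130,320,235,'c15.png');snap('side','s9.png')
E
```

```text
t: 10.12
position: [0.4825, 0.1291, 0.1929]
orientation: [-180.0, -0.0, -4.5]
ft_force: [0.0, -0.4, 0.4]
width: 0.0298
scale 5.714285714285714
```

View pics/c15.png

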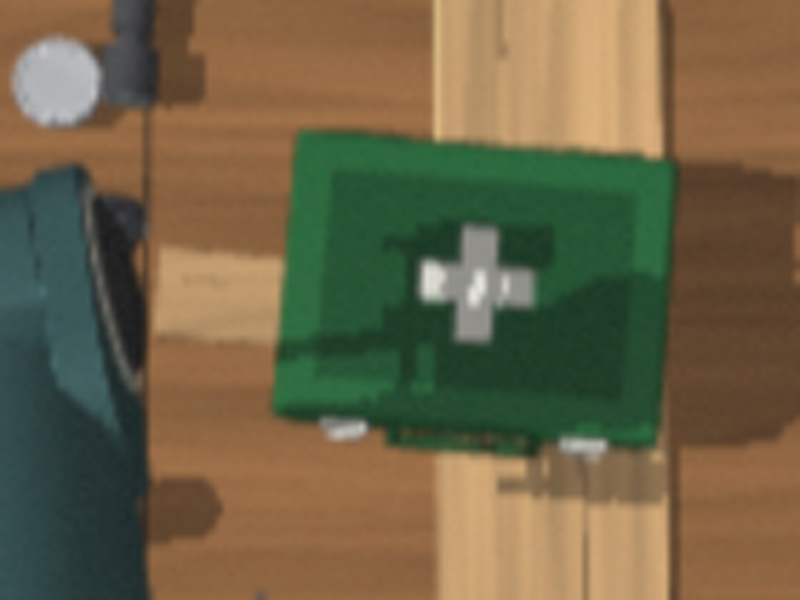

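View pics/s9.png

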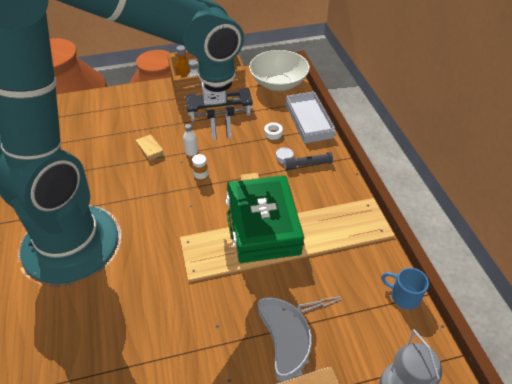

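Box and wedge are where they were before the press: wedge heel at c15 (160,245)-(155,338), box corner at (300,131). All bystanders are at their start pixels and the gripper is clear. Handing in.

```bash
python3 -c "
from cell import robot
print(robot.hand_in())"
```

```text
the job is handed in; nothing more can be done
None
```

The job is handed in: the wedge is snug under the box's left end, and the end no longer rocks. The hand-in gives no verdict, so this rests on my own checks.

- **Wedge:** I took the far wedge, squared it to the box by pushing its heel with both fingers, and slid it in until it jammed at about 5–6 N. The toe is about 34 mm under the end, 9 mm off the mid-line and 2–3° from straight.
- **Press test:** I pressed on that end to a peak of about 47 N, more than I meant to because contact was stiff. It moved only about 0.5 mm. I then held about 21 N for over 0.4 s with no further movement.
- **Box level:** The tilt is an estimate, at most about 0.006 rad, from the lid height and the smallest possible gap. I had no direct reading.
- **Box position:** The push slid the box about 9 mm, against the 25 mm allowed, because I went about 7 mm past first contact before checking.
- **Surroundings:** In the last pictures, nothing else on the shelf had visibly moved. The arm was clear.

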